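# Open the combination lockout lock and show it

### The job

Stand the combination lock upright in the slot of the bench block, right down on the slot's floor, so that it cannot turn. There, turn its dial clockwise, past a first click, to the second click, where the pointer meets the index line towards the shackle, and pull the shackle straight up open while the lock still stands in the slot. Then lift the lock out by its open shackle and finish holding it up still by the shackle, upright and at least 15 cm clear of the bench, with the other things on the bench left where they are.

Things in the scene. Friction and masses are not known exactly. Their poses are not given: they have to be found in the camera images.
- lock: brass combination lock, about 0.48 kg (varies by a fifth): upright block 116 (x) x 40 (y) x 62 (z) mm standing on the bench. Origin: centre of its underside; z up. On its top are the dial, axis at x = -34 mm, and the shackle, x = 15 to 53 mm; nothing overhangs the 40 mm thickness. Centre of mass about 12 mm from the origin towards +x, near half height.
- lock_top (a point): centre of the lock body's top face, 62 mm above its underside
- dial (a joint): turn of the dial, rad, growing clockwise from above, 0 to a stop at 2.1; starts at 0.05 to 0.5. A sprung pawl clicks into two notches, first at 1.0, second at 1.46. The shackle is free only within about 0.15 of the second; elsewhere a pull lifts the whole lock. Friction 0.015 N m, up to about 0.08 N m over the bumps on either side of a notch; it stays where left.
- dial_grip (a point): grip point on the dial axis, 22.5 mm above the lock's top (lock x -34 mm, y 0). Dial: steel disc 37 mm across, 8.5 mm high; on it a black bar 34 x 14 mm, from 8.5 to 32.5 mm above the lock's top. The bar, towards its white-marked pointer end, lies at (1.46 - joint dial) rad anticlockwise from lock +x: at the second click it points at the white index line and the shackle.
- dial_pointer (a point): tip of the white pointer mark on the top of the grip bar, 17 mm from the dial's axis, 32.5 mm above the lock's top face
- shackle (a joint): how far the shackle is pulled out, m: 0 shut, 0.022 fully open at its stop. It slides straight up out of the lock with about 1 N of friction and stays where it is left; at the stop the lock hangs from it.
- bow (a point): middle of the shackle's top bar, 34 mm above the lock's top face when shut, at lock x = 34 mm. The shackle is a steel U of 9 mm round bar in the lock's x-z plane, 37 mm wide over its legs; its straight top bar is 20 mm long along the lock's x.
- block: aluminium bench block 170 (x) x 84 (y) x 35 (z) mm, fixed to the bench; origin at the centre of its underside, z up. The slot in its middle runs along its x. The lock may stand in it either way round.
- block_hole0 (a point): centre of the slot's mouth on the block's top face, 35 mm above the bench. The slot is 120 x 44 mm (2 mm clear of the lock on each side), 27 mm deep, with a 3 mm chamfer at the mouth; a seated lock's underside is 8 mm above the bench.
- weight: bystander: steel check weight with a knob, 48 mm across, 82 mm high; origin under its centre
- test_cell: bystander: round bolted steel test cell, 90 mm across, 60 mm high, with a brass stub to its +y side reaching 73 mm from its centre; origin under its centre
- beaker: bystander: glass beaker 60 mm across, 75 mm high; origin under its centre
- spanner: bystander: spanner 150 mm long lying along its x
- valve: bystander: brass ball valve 90 x 24 mm, 45 mm high, with a red lever; origin under its centre
- platen: bystander: steel disc 80 mm across, 14 mm high
- oil: bystander: closed bottle 48 mm across, 110 mm high

How it is judged:
On the way, in this order (a step that is already met when the one before it is completed fails the run):
1. the lock stands on the floor of the slot (z of lock in the frame of block_hole0 below -0.022 m and horizontal distance between lock and block_hole0 below 0.006 m and angle between lock's own z axis and vertical below 0.08 rad), for 0.2 s.
2. in the slot, the dial is turned to the second click (z of lock in the frame of block_hole0 below -0.02 m and horizontal distance between lock and block_hole0 below 0.006 m and angle between lock's own z axis and vertical below 0.08 rad and value of joint dial between 1.28 and 1.64 rad), for 0.2 s.
3. the shackle is pulled open while the lock stands in the slot (z of lock in the frame of block_hole0 below -0.01 m and horizontal distance between lock and block_hole0 below 0.006 m and angle between lock's own z axis and vertical below 0.08 rad and value of joint shackle above 0.016 m), for 0.05 s.
At the end, for the whole second after the job is handed in: The fingers hold the shackle (tool within 30 mm of its top bar); the shackle is open by more than 16 mm, the dial at the second click (within about 0.25 rad), the lock's underside higher than 145 mm above the bench, the lock upright within 20 degrees, still, and clear of the block (value of joint shackle above 0.016 m and value of joint dial between 1.2 and 1.72 rad and height (world z) of lock above 0.145 m and angle between lock's own z axis and vertical below 0.35 rad and distance between the grasp point and bow below 0.03 m and contact force between the fingers and lock above 2 N and contact force between lock and block below 0.1 N and linear speed of lock below 0.03 m/s); the arm keeps its last pose, push and grip.
It fails at once if a bystander was moved by more than 25 mm (distance of any of weight, test_cell, beaker, spanner, valve, platen, oil from where it was at the start of the episode above 0.025 m).
It fails at once if the lock was tipped over (angle between lock's own z axis and vertical above 0.8 rad).
It also fails if it takes over 72 s, if anything falls off the work surface, if the arm or the gripper's body presses on something with over 40 N, if the wrist force passes 120 N, or if a joint passes its speed limit or range.

### The arm

A 6-joint arm with a two-finger parallel gripper is mounted at the origin on the work surface. World frame = base frame: x ahead of the robot, y to its left, z up, the work surface at z = 0. Lengths are in m, angles in rad, forces in N, time in s.
With the tool pointing down it reaches from about 0.2 to 0.875 m from the base axis. Payload 3.4 kg.
Tool frame: the origin (TCP) lies midway between the tips of the shut fingers; the grasp point (between the pads) lies 19 mm behind it; z points along the fingers, y is the line along which they close (so a half turn about z gives the same grasp; the last joint's range is limited). The gripper opens to 94 mm and grips with 3 to 60 N. Pads are 16 mm wide; open, the fingers measure 119 mm over their backs; the gripper's body (75 mm by 177 mm) begins 78 mm behind the grasp point.
Start: joints at [-1.295, 0.276, 1.505, -0, 1.361, -0.121], TCP at [0.222, -0.53, 0.205] pointing down, gripper open.
Joint ranges: [-2.89, 2.89], [-0.75, 2.08], [0.22, 2.7], [-1.18, 4.32], [0.11, 2.71], [-2.7, 2.7]. Speed limits (rad/s): [2.57, 2.57, 3.14, 3.14, 3.14, 3.14].

### API

Orientations are given as a 3x3 rotation matrix whose columns are the frame's x, y, z axes.
In Python, from plant import bot gives the robot as it stands.
- The arm moves only by the tool jog_arm, called after "Emit:" by a JSON object that holds its "api" and its "payload". Schema: {"type":"object","properties":{"offsets":{"type":"array","items":{"type":"object","properties":{"d":{"type":"array","items":{"type":"number"},"minItems":3,"maxItems":3},"yaw":{"type":"number"},"jaw":{"type":"number"}},"additionalProperties":false,"required":["jaw"]},"minItems":1,"maxItems":12},"only":{"type":"string"},"quiet":{"type":"boolean"},"lines":{"type":"string"}},"required":["offsets"],"additionalProperties":false}. offsets is a list of rows, 1 to 12 of them, each an object with the fields d (a list: dx, dy, dz in m), yaw (a turn about the tool's z in rad), jaw (the finger opening in m); a field left out counts as zero (the opening has to be given); each row shifts and turns the commanded pose from where the row before left it, along the tool's axes as they then stand; what a row does not reach is not made up. A row lasts 1/12 s, in which the tool goes at most 0.0417 m and 0.125 rad, less where a joint would pass 70% of its speed; a pose out of reach is approached as far as the arm can. The fingers move at their own pace and stop on an object; the grip force is fixed at half the most. Time passes only in rows, so rows that do not move let the fingers close. The tool returns the time, the measured TCP pose, the force, the opening and the grip force at its end. only (a regular expression) keeps the lines of the reply that match it, lines (a string "A,B") keeps lines A to B, and quiet returns only ok. Input that does not fit is refused with a message, and nothing moves.
- bot.sense(): the state, without advancing time (a new reading comes with each control period).
- bot.read_camera(name): name is "side" or "top" or "wrist"; returns (picture, depth): 480x640x3 uint8, red, green, blue; 480x640 float32, m along the optical axis (not along the pixel's ray), 0 where there is no reading.
- bot.camera_params(name): a dict with "camera_matrix" (3x3 intrinsics, pixels), "dist" ([k1, k2, p1, p2, k3] as OpenCV has them; the pictures are not rectified), "rvec" (rotation vector, rad) and "tvec" (3), from world to camera coordinates, as OpenCV has them. Camera axes: x right, y down, z forward; pixel columns grow to the right and rows downward; lengths in m; the calibration is good to about 2 mm. A picture is of the moment at which its call begins: read the wrist's pose just before it. camera_params takes no time and is no camera call; for the wrist camera it gives the pose at the moment of the call.
- bot.close_job(): hands the job in; it is judged then, once.
The state is a dict: "time": time; "q": joint angles; "qd": joint speeds; "joint_efforts": joint torques, N m; "tcp_pos": TCP position; "eef_rot": TCP orientation; "ft_force": force on the tool from outside, world axes, zero at the start; "wrist_torque": the same for the moment, N m; "width": finger opening in m; "gripper_force": force on a finger pad.
Only numpy, scipy, OpenCV 4.12 (cv2) and the standard library are available. Lean on these libraries where they do the work, as an engineer would, in place of code of your own. Each camera call takes 0.05 s, during which the arm holds its last target. There are 200 camera calls.

## Working session

There is one attempt and no reset: what is moved stays moved. The work goes in short steps, Python scripts to look and compute and a tool call to move; the robot and the scene stay as the last step left them, time stands still between calls to the robot, and variables do not carry over. Pictures are saved under pics/ and viewed, at most 14 in all, crops included, and the job is handed in when it is done.

```bash
ls; mkdir -p pics
```

Create h.py:
```python
import numpy as np, cv2
from plant import bot
def cam(n):
    p=bot.camera_params(n); K=np.array(p["camera_matrix"],float);d=np.array(p["dist"],float)
    R=cv2.Rodrigues(np.array(p["rvec"],float))[0];t=np.array(p["tvec"],float).ravel()
    return K,d,R,t
def onplane(c,uv,z):
    K,d,R,t=c
    u=cv2.undistortPoints(np.array(uv,float).reshape(-1,1,2),K,d).reshape(-1,2)
    r=np.c_[u,np.ones(len(u))]@R; o=-R.T@t
    return o+r*((z-o[2])/r[:,2])[:,None]
def cloud(c,dep):
    K,d,R,t=c
    v,u=np.mgrid[0:480,0:640]
    n=cv2.undistortPoints(np.stack([u,v],-1).reshape(-1,1,2).astype(float),K,d).reshape(-1,2)
    P=np.c_[n,np.ones(len(n))]*dep.reshape(-1,1)
    return ((P-t)@R).reshape(480,640,3)
def proj(c,P):
    K,d,R,t=c
    return cv2.projectPoints(np.array(P,float).reshape(-1,3),cv2.Rodrigues(R)[0],t,K,d)[0].reshape(-1,2)
def snap(n,name=None):
    c=cam(n); im,dep=bot.read_camera(n)
    if name: cv2.imwrite("pics/"+name,im[:,:,::-1])
    return c,im,dep
```

Run:
```python
from h import *
for n in("top","side"):
    c,im,dep=snap(n,n+"0.png"); np.savez(n+"0.npz",im=im,dep=dep)
    print(n,-c[2].T@c[3],c[0][0,0])
s=bot.sense();print(s["time"],s["tcp_pos"],s["eef_rot"],s["ft_force"],s["width"])
```

```text
pics
plant.py
top [ 0.33749426 -0.02082668  1.33499804] 550.2150660323731
side [-0.25840436  0.50805945  0.79747616] 530.4325752546026
0.1 [ 0.22206793 -0.52982733  0.20471207] [[ 9.22302346e-01  3.86468863e-01 -4.48783596e-04]
 [ 3.86469078e-01 -9.22301051e-01  1.55683416e-03]
 [ 1.87754346e-04 -1.60931278e-03 -9.99998687e-01]] [-0.07201131  0.1840133   0.29132834] 0.09409933973820835
```

View pics/top0.png

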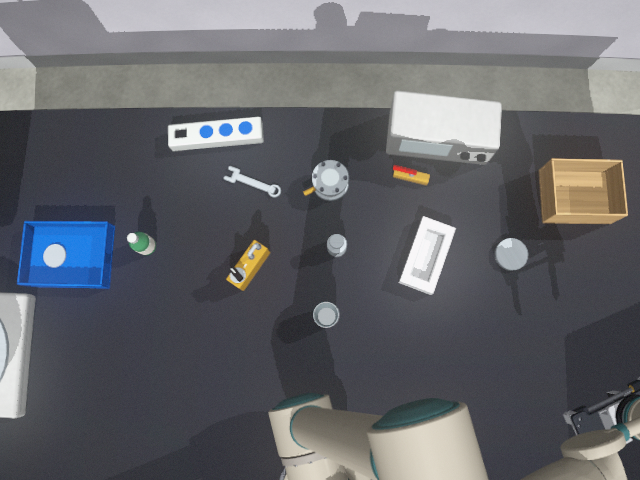

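View pics/side0.png

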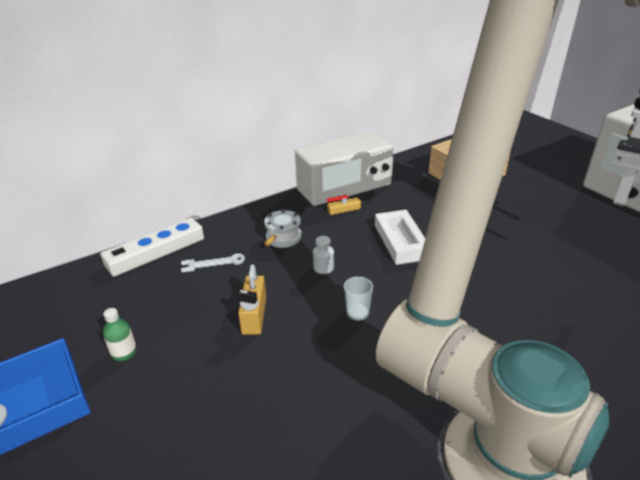

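The top view has the lock at about (248,265), with the dial end lower-left at (237,272). The block is at (428,256), its slot running the same way in the picture. The side view agrees. Next I'll measure both.

Run:
```python
from h import *
Z=np.load("top0.npz");im,dep=Z["im"],Z["dep"];c=cam("top")
P=cloud(c,dep);hsv=cv2.cvtColor(im,cv2.COLOR_RGB2HSV)
print("table z",np.median(P[300:380,100:200,2]))
def rect(m,z,name):
    cs=cv2.findContours(m.astype(np.uint8),cv2.RETR_EXTERNAL,cv2.CHAIN_APPROX_NONE)[0]
    k=max(cs,key=cv2.contourArea).reshape(-1,2)
    W=onplane(c,k,z)[:,:2]
    r=cv2.minAreaRect((W*1000).astype(np.float32));print(name,r,len(k))
orange=(hsv[...,0]>8)&(hsv[...,0]<28)&(hsv[...,1]>120)&(hsv[...,2]>80)
box=np.zeros((480,640),bool);box[225:305,210:285]=1
L=orange&box;print("lock z",np.percentile(P[L][:,2],[5,25,50,75,95]))
rect(L,0.062,"lock all")
Lt=L&(abs(P[...,2]-0.062)<0.008);rect(cv2.morphologyEx(Lt.astype(np.uint8),cv2.MORPH_CLOSE,np.ones((9,9))),0.062,"lock top")
box[:]=0;box[205:305,390:465]=1
B=box&(hsv[...,1]<60)&(hsv[...,2]>150);print("blk z",np.percentile(P[B][:,2],[5,25,50,75,95]))
rect(B&(P[...,2]>.025),0.035,"block")
# top view enlarged crops side by side
a=cv2.resize(im[230:300,215:280],(520,560),interpolation=cv2.INTER_CUBIC)
b=cv2.resize(im[210:300,395:460],(270,374))
o=np.zeros((560,790,3),np.uint8);o[:,:520]=a;o[:374,520:]=b
cv2.imwrite("pics/crop0.png",o[...,::-1])
```

```text
table z 0.000578073935472184
lock z [0.00548345 0.04145755 0.06048366 0.06300404 0.06619878]
lock all ((525.2221069335938, 194.77650451660156), (51.826393127441406, 116.14552307128906), 56.89327621459961) 143
lock top ((528.263916015625, 198.3187255859375), (42.394474029541016, 115.24349975585938), 58.43045425415039) 135
blk z [0.00511616 0.00963698 0.03232228 0.03543858 0.03874413]
block ((559.2987060546875, -230.54238891601562), (85.46290588378906, 173.58164978027344), 69.72965240478516) 197
```

View pics/crop0.png

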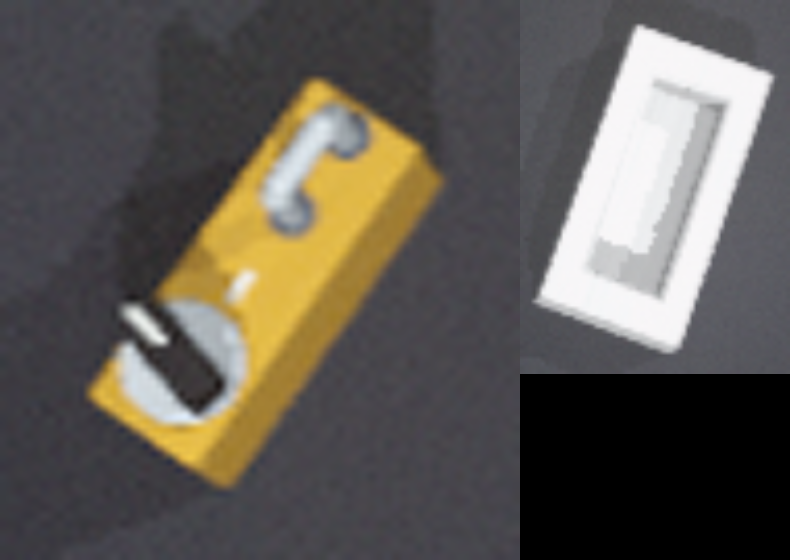

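The crops give these estimates:
- **Lock:** centre about (0.528, 0.198), yaw −31.6°. The dial bar is about 78° anticlockwise from lock +x, so the dial joint is about 0.1.
- **Block:** centre about (0.559, −0.2305), yaw −20.3°.

Now I'll move above the lock.

Emit:
{"api": "jog_arm", "payload": {"offsets": [{"d": [0.0282, -0.0277, -0.0015], "jaw": 0.094}, {"d": [0.0282, -0.0277, -0.0015], "jaw": 0.094}, {"d": [0.0282, -0.0277, -0.0015], "jaw": 0.094}, {"d": [0.0282, -0.0277, -0.0015], "jaw": 0.094}, {"d": [0.0282, -0.0277, -0.0015], "jaw": 0.094}, {"d": [0.0282, -0.0277, -0.0015], "jaw": 0.094}, {"d": [0.0282, -0.0277, -0.0015], "jaw": 0.094}, {"d": [0.0282, -0.0277, -0.0015], "jaw": 0.094}, {"d": [0.0282, -0.0277, -0.0015], "jaw": 0.094}, {"d": [0.0282, -0.0277, -0.0015], "jaw": 0.094}, {"d": [0.0282, -0.0277, -0.0015], "jaw": 0.094}]}}

```text
time: 1.02
tcp_pos: [0.3906, -0.1275, 0.2219]
eef_rot: [[0.922, 0.386, 0.0], [0.386, -0.922, -0.0], [0.0, 0.0, -1.0]]
ft_force: [1.2, 0.1, -0.1]
width: 0.0941
gripper_force: 0.0
```

Emit:
{"api": "jog_arm", "payload": {"offsets": [{"d": [0.0282, -0.0277, -0.0015], "jaw": 0.094}, {"d": [0.0282, -0.0277, -0.0015], "jaw": 0.094}, {"d": [0.0282, -0.0277, -0.0015], "jaw": 0.094}, {"d": [0.0282, -0.0277, -0.0015], "jaw": 0.094}, {"d": [0.0282, -0.0277, -0.0015], "jaw": 0.094}, {"d": [0.0282, -0.0277, -0.0015], "jaw": 0.094}, {"d": [0.0282, -0.0277, -0.0015], "jaw": 0.094}, {"d": [0.0282, -0.0277, -0.0015], "jaw": 0.094}, {"d": [0.0282, -0.0277, -0.0015], "jaw": 0.094}]}}

```text
time: 1.77
tcp_pos: [0.5283, 0.2006, 0.2351]
eef_rot: [[0.922, 0.387, -0.001], [0.387, -0.922, -0.001], [-0.001, 0.0, -1.0]]
ft_force: [1.3, -0.6, 1.0]
width: 0.0939
gripper_force: 0.0
```

Emit:
{"api": "jog_arm", "payload": {"offsets": [{"yaw": -0.122, "jaw": 0.094}, {"yaw": -0.122, "jaw": 0.094}, {"yaw": -0.122, "jaw": 0.094}, {"yaw": -0.122, "jaw": 0.094}, {"yaw": -0.122, "jaw": 0.094}, {"yaw": -0.122, "jaw": 0.094}, {"yaw": -0.122, "jaw": 0.094}, {"yaw": -0.122, "jaw": 0.094}, {"yaw": -0.122, "jaw": 0.094}]}}

```text
time: 2.52
tcp_pos: [0.5279, 0.1985, 0.2349]
eef_rot: [[0.07, 0.998, -0.001], [0.998, -0.07, -0.0], [-0.0, -0.001, -1.0]]
ft_force: [-0.7, -0.6, 0.6]
width: 0.0939
gripper_force: 0.0
```

Emit:
{"api": "jog_arm", "payload": {"offsets": [{"yaw": -0.122, "jaw": 0.094}, {"yaw": -0.122, "jaw": 0.094}, {"yaw": -0.122, "jaw": 0.094}, {"yaw": -0.122, "jaw": 0.094}, {"yaw": -0.122, "jaw": 0.094}, {"yaw": -0.122, "jaw": 0.094}, {"yaw": -0.122, "jaw": 0.094}, {"yaw": -0.122, "jaw": 0.094}, {"yaw": -0.122, "jaw": 0.094}, {"jaw": 0.094}, {"jaw": 0.094}]}}

```text
time: 3.43
tcp_pos: [0.5281, 0.1985, 0.2351]
eef_rot: [[-0.852, 0.524, -0.001], [0.524, 0.852, -0.0], [0.0, -0.001, -1.0]]
ft_force: [-1.0, -0.1, -0.3]
width: 0.0941
gripper_force: 0.0
```

Run:
```python
from h import *
c,im,dep=snap("wrist","w1.png");np.savez("w1.npz",im=im,dep=dep)
s=bot.sense();print(s["time"],s["tcp_pos"],s["eef_rot"],s["q"]); print(-c[2].T@c[3],c[2][2])
```

```text
3.4833 [0.52812875 0.19851938 0.23512955] [[-8.51606752e-01  5.24180857e-01 -6.06678316e-04]
 [ 5.24181056e-01  8.51606817e-01 -2.23652108e-04]
 [ 3.99417235e-04 -5.08472926e-04 -9.99999791e-01]] [ 2.36288315e-01  2.44951263e-01  1.47483447e+00 -7.62543521e-05
  1.42244910e+00 -7.82743586e-01]
[0.46608658 0.23754406 0.41438549] [ 0.21757598 -0.13482787 -0.96668616]
```

View pics/w1.png

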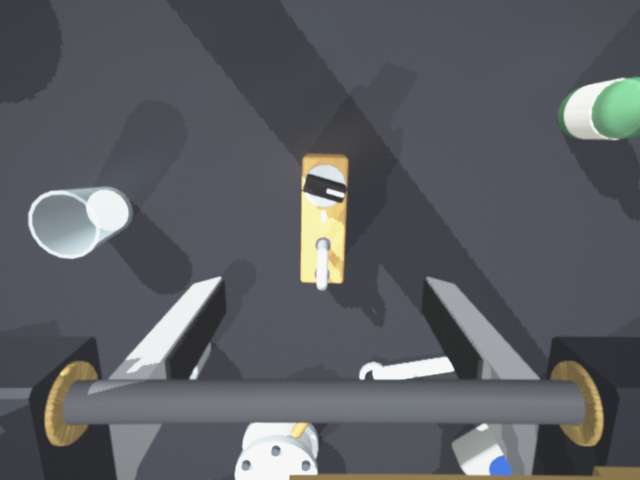

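The wrist view shows the lock upright at (325,218): dial at (325,187) with its white pointer to the right, shackle at (322,265), nearly square to the fingers. I'll refine from this view.

Add to h.py:
```python
def lockpose(c,im,dep,box,ztop,verbose=True):
    """top-face rectangle of the orange body on plane ztop -> centre, yaw"""
    P=cloud(c,dep);hsv=cv2.cvtColor(im,cv2.COLOR_RGB2HSV)
    m=(hsv[...,0]>6)&(hsv[...,0]<30)&(hsv[...,1]>90)&(hsv[...,2]>60)&(abs(P[...,2]-ztop)<.007)
    b=np.zeros_like(m);b[box[0]:box[1],box[2]:box[3]]=1
    k=np.argwhere(m&b)[:,::-1]
    h=cv2.convexHull(k.astype(np.float32)).reshape(-1,2)
    W=onplane(c,h,ztop)[:,:2]
    r=cv2.minAreaRect((W*1000).astype(np.float32))
    if verbose: print("rect",r,len(k),"z",np.median(P[m&b][:,2]))
    return r
def totool(s,target):
    R=np.array(s["eef_rot"]);return R.T@(np.array(target)-np.array(s["tcp_pos"]))
```

Run:
```python
from h import *
Z=np.load("w1.npz");im,dep=Z["im"],Z["dep"];c=cam("wrist");s=bot.sense()
r=lockpose(c,im,dep,(130,310,280,370),.062)
yaw=np.radians(r[2]+90 if r[1][0]<r[1][1] else r[2]); 
if np.cos(yaw)<0: yaw-=np.pi
C=np.array(r[0])/1000;ux=np.array([np.cos(yaw),np.sin(yaw)])
g=C+.008*ux;print("C",C,"yaw",yaw,np.degrees(yaw))
# white pointer mark
hsv=cv2.cvtColor(im,cv2.COLOR_RGB2HSV);m=(hsv[...,2]>200)&(hsv[...,1]<50)
n,l,st,ce=cv2.connectedComponentsWithStats(m[170:205,305:350].astype(np.uint8))
for i in range(1,n):
  if st[i,4]>5: print(st[i],onplane(c,ce[i]+[305,170],.0945))
D=C-.034*ux;print("dial axis",D, proj(c,[*D,.0945]))
R=s["eef_rot"];print("tool y yaw",np.arctan2(R[1][1],R[0][1]),"turn",-(yaw+np.pi/2-np.arctan2(R[1][1],R[0][1])))
print("d",totool(s,[*g,.037]))
# block from wrist? project
print(proj(c,[.559,-.2305,.035]))
```

```text
rect ((529.9431762695312, 197.53656005859375), (39.667362213134766, 115.23495483398438), 56.90257263183594) 1507 z 0.06179482354051875
C [0.52994318 0.19753656] yaw -0.5776590815141445 -33.09742736816407
[  3   0  37  14 281] [[0.49401018 0.2255247  0.0945    ]]
[22 19 17  8 69] [[0.50872769 0.22176689 0.0945    ]]
[  0  23  31  12 198] [[0.50666698 0.20728557 0.0945    ]]
dial axis [0.50145991 0.21610275] [[324.17379401 188.71208613]]
tool y yaw 1.0190432978801371 turn 0.025906052599385054
d [-1.01368057e-02  7.63481468e-06  1.98125541e-01]
[[  5.89203042 437.87170043]]
```

Emit:
{"api": "jog_arm", "payload": {"offsets": [{"d": [-0.0101, 0, 0.0165], "yaw": 0.026, "jaw": 0.094}, {"d": [0, 0, 0.0165], "jaw": 0.094}, {"d": [0, 0, 0.033], "jaw": 0.094}, {"d": [0, 0, 0.033], "jaw": 0.094}, {"d": [0, 0, 0.033], "jaw": 0.094}, {"d": [0, 0, 0.033], "jaw": 0.094}, {"d": [0, 0, 0.0165], "jaw": 0.094}, {"d": [0, 0, 0.0165], "jaw": 0.094}, {"jaw": 0.094}, {"jaw": 0.094}]}}

```text
time: 4.32
tcp_pos: [0.5364, 0.1931, 0.0368]
eef_rot: [[-0.839, 0.545, -0.002], [0.545, 0.839, -0.001], [0.001, -0.002, -1.0]]
ft_force: [-0.1, 0.6, 0.2]
width: 0.0941
gripper_force: 0.0
```

Emit:
{"api": "jog_arm", "payload": {"offsets": [{"jaw": 0.03}, {"jaw": 0.03}, {"jaw": 0.03}, {"jaw": 0.03}, {"jaw": 0.03}, {"jaw": 0.03}, {"jaw": 0.03}, {"jaw": 0.03}, {"jaw": 0.03}, {"jaw": 0.03}, {"jaw": 0.03}, {"jaw": 0.03}]}}

```text
time: 5.32
tcp_pos: [0.5366, 0.1929, 0.0375]
eef_rot: [[-0.839, 0.544, -0.001], [0.544, 0.839, -0.001], [0.0, -0.001, -1.0]]
ft_force: [-1.1, -2.7, 2.2]
width: 0.0395
gripper_force: 30.0
```

Emit:
{"api": "jog_arm", "payload": {"offsets": [{"d": [0, 0, -0.01], "jaw": 0.03}, {"d": [0, 0, -0.02], "jaw": 0.03}, {"d": [0, 0, -0.035], "jaw": 0.03}, {"d": [0, 0, -0.035], "jaw": 0.03}, {"d": [0, 0, -0.035], "jaw": 0.03}, {"d": [0, 0, -0.02], "jaw": 0.03}, {"d": [0, 0, -0.01], "jaw": 0.03}, {"jaw": 0.03}, {"jaw": 0.03}]}}

```text
time: 6.07
tcp_pos: [0.5361, 0.1933, 0.2014]
eef_rot: [[-0.839, 0.544, -0.002], [0.544, 0.839, -0.0], [0.001, -0.001, -1.0]]
ft_force: [-0.7, 0.2, -4.8]
width: 0.0399
gripper_force: 30.0
```

Run:
```python
from h import *
c,im,dep=snap("wrist","w2.png");np.savez("w2.npz",im=im,dep=dep)
s=bot.sense();print(s["q"])
c,im,dep=snap("top");np.savez("top2.npz",im=im,dep=dep);
```

```text
[ 2.23816355e-01  2.72397382e-01  1.52264345e+00  1.16766531e-04
  1.35040699e+00 -7.72300416e-01]
```

View pics/w2.png

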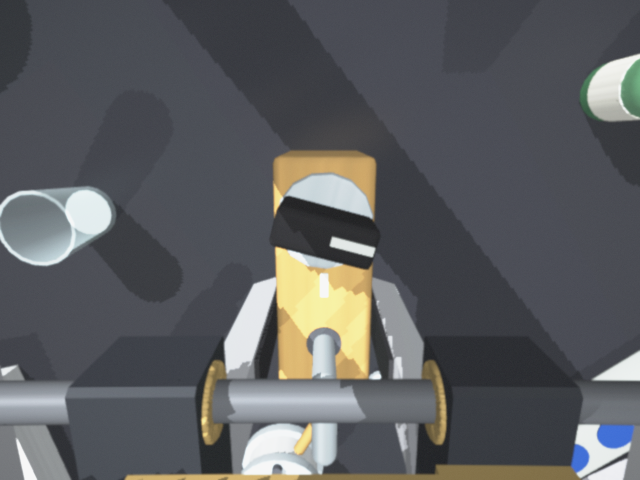

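The lock hangs upright and central in the fingers. Its end edge is at about row 160, and the dial disc is at (327,220). Next: the lock's offset in the tool, and where the tool has to be for the wrist camera to see the block.

Run:
```python
from h import *
Z=np.load("w2.npz");im,dep=Z["im"],Z["dep"];c=cam("wrist");s=bot.sense()
R=np.array(s["eef_rot"]);T=np.array(s["tcp_pos"])
P=cloud(c,dep);Q=(P-T)@R  # tool coords
hsv=cv2.cvtColor(im,cv2.COLOR_RGB2HSV)
m=(hsv[...,0]>6)&(hsv[...,0]<30)&(hsv[...,1]>90)&(hsv[...,2]>60);m[:145]=0;m[300:]=0;m[:,:260]=0;m[:,390:]=0
q=Q[m];print("z pct",np.percentile(q[:,2],[2,10,25,50,75,90]))
t=q[abs(q[:,2]+.0245)<.006];print("x max",np.percentile(t[:,0],[95,98,99,99.7]),"y",np.percentile(t[:,1],[1,50,99]))
A=np.linalg.lstsq(np.c_[t[:,:2],np.ones(len(t))],t[:,2],rcond=None)[0];print("plane",A)
# edge by rows along columns 300..350
for u in (295,310,325,340,355):
    col=m[145:300,u];r0=145+np.argmax(col);print(u,r0,[ (int(hsv[r,u,2])) for r in range(r0-3,r0+16)], Q[r0+1,u].round(4))
for uv in [(130,200),(150,130),(500,150),(325,60)]: print(uv,(onplane(c,[uv],.035)-T)@R)
# block from top view w/out lock
```

```text
z pct [-0.02603685 -0.02541134 -0.02496527 -0.02443742 -0.0237921  -0.02242023]
x max [0.064751   0.06517634 0.06548439 0.06551869] y [-0.01888833 -0.00224903  0.02034631]
plane [ 0.00829318  0.00336186 -0.0247039 ]
295 151 [71, 78, 101, 129, 137, 139, 140, 144, 154, 170, 185, 190, 193, 195, 196, 199, 199, 200, 200] [ 0.0656 -0.0126  0.0106]
310 151 [73, 82, 104, 130, 138, 139, 141, 145, 155, 172, 188, 193, 196, 197, 200, 201, 203, 203, 203] [ 0.0656 -0.0057  0.0111]
325 151 [73, 82, 106, 132, 139, 141, 142, 145, 158, 177, 194, 202, 201, 202, 204, 205, 207, 207, 208] [0.0656 0.0013 0.0118]
340 151 [74, 82, 105, 133, 138, 140, 141, 145, 157, 179, 193, 198, 202, 204, 204, 205, 206, 206, 207] [0.0656 0.0083 0.0125]
355 151 [72, 80, 105, 131, 139, 140, 141, 145, 153, 170, 184, 193, 195, 197, 198, 201, 203, 204, 204] [0.0656 0.0152 0.012 ]
(130, 200) [[ 0.01865487 -0.16598856  0.16564273]]
(150, 130) [[ 0.07670382 -0.14237655  0.16576038]]
(500, 150) [[0.06078145 0.14732479 0.16473369]]
(325, 60) [[0.13016128 0.00171044 0.16545796]]
```

Emit:
{"api": "jog_arm", "payload": {"offsets": [{"d": [-0.0138, -0.0092, 0], "jaw": 0.03}, {"d": [-0.0275, -0.0184, 0], "jaw": 0.03}, {"d": [-0.0275, -0.0184, 0], "jaw": 0.03}, {"d": [-0.0275, -0.0184, 0], "jaw": 0.03}, {"d": [-0.0275, -0.0184, 0], "jaw": 0.03}, {"d": [-0.0275, -0.0184, 0], "jaw": 0.03}, {"d": [-0.0275, -0.0184, 0], "jaw": 0.03}, {"d": [-0.0275, -0.0184, 0], "jaw": 0.03}, {"d": [-0.0275, -0.0184, 0], "jaw": 0.03}, {"d": [-0.0275, -0.0184, 0], "jaw": 0.03}, {"d": [-0.0138, -0.0092, 0], "jaw": 0.03}]}}

```text
time: 7.08
tcp_pos: [0.6682, -0.1149, 0.1993]
eef_rot: [[-0.838, 0.546, -0.003], [0.546, 0.838, -0.002], [0.002, -0.003, -1.0]]
ft_force: [0.3, 0.2, -4.2]
width: 0.0401
gripper_force: 30.0
```

Emit:
{"api": "jog_arm", "payload": {"offsets": [{"yaw": -0.055, "jaw": 0.03}, {"yaw": -0.11, "jaw": 0.03}, {"yaw": -0.055, "jaw": 0.03}, {"jaw": 0.03}, {"jaw": 0.03}, {"jaw": 0.03}]}}

```text
time: 7.58
tcp_pos: [0.6673, -0.1102, 0.2014]
eef_rot: [[-0.937, 0.348, -0.002], [0.348, 0.937, 0.001], [0.002, -0.0, -1.0]]
ft_force: [0.2, -0.2, -5.1]
width: 0.0398
gripper_force: 30.0
```

Run:
```python
from h import *
c,im,dep=snap("wrist","w3.png");np.savez("w3.npz",im=im,dep=dep)
s=bot.sense();print(s["q"],s["tcp_pos"])
```

```text
[-2.66523327e-01  4.33047541e-01  1.27229075e+00  4.68029703e-05
  1.43769538e+00 -1.48187141e+00] [ 0.66740243 -0.11025458  0.20169948]
```

View pics/w3.png

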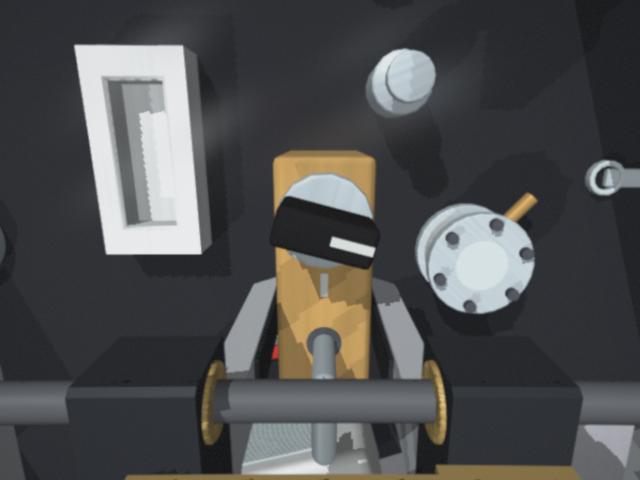

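The block is fully visible. Its top face runs from (78,46) to (200,252), with the slot mouth from about (103,77) to (178,225). I'll fit the top face outline and the slot.

Run:
```python
from h import *
Z=np.load("w3.npz");im,dep=Z["im"],Z["dep"];c=cam("wrist");s=bot.sense()
P=cloud(c,dep);hsv=cv2.cvtColor(im,cv2.COLOR_RGB2HSV)
m=(hsv[...,1]<60)&(hsv[...,2]>130)&(abs(P[...,2]-.035)<.004);m[:,230:]=0;m[275:]=0;m[:30]=0
k=np.argwhere(m)[:,::-1].astype(np.float32)
print(len(k),np.median(P[m][:,2]))
def fit(h,z,n):
    W=onplane(c,h.reshape(-1,2),z)[:,:2];r=cv2.minAreaRect((W*1000).astype(np.float32));print(n,r);return r
r=fit(cv2.convexHull(k),.035,"outer")
cs,hi=cv2.findContours(m.astype(np.uint8),cv2.RETR_CCOMP,cv2.CHAIN_APPROX_NONE)
for q,hh in zip(cs,hi[0]):
    if hh[3]>=0 and cv2.contourArea(q)>1500: fit(q,.035,"hole")
# top view check
Z=np.load("top0.npz");
print(np.array(s["tcp_pos"]),np.arctan2(s["eef_rot"][1][1],s["eef_rot"][0][1]))
```

```text
13693 0.03531954272493098
outer ((562.2447509765625, -233.1577911376953), (85.38388061523438, 170.03985595703125), 69.76092529296875)
hole ((562.6611328125, -232.1317138671875), (45.87046432495117, 120.41233825683594), 69.83397674560547)
[ 0.66740243 -0.11025458  0.20169948] 1.2153419011030346
```

Emit:
{"api": "jog_arm", "payload": {"offsets": [{"d": [0.0048, -0.0152, 0], "jaw": 0.03}, {"d": [0.0096, -0.0304, 0], "jaw": 0.03}, {"d": [0.0096, -0.0304, 0], "jaw": 0.03}, {"d": [0.0096, -0.0304, 0], "jaw": 0.03}, {"d": [0.0096, -0.0304, 0], "jaw": 0.03}, {"d": [0.005, -0.015, 0.01], "jaw": 0.03}, {"d": [0, 0, 0.03], "jaw": 0.03}, {"d": [0, 0, 0.035], "jaw": 0.03}, {"d": [0, 0, 0.03], "jaw": 0.03}, {"d": [0, 0, 0.014], "jaw": 0.03}, {"jaw": 0.03}, {"jaw": 0.03}]}}

```text
time: 8.63
tcp_pos: [0.5691, -0.2365, 0.0832]
eef_rot: [[-0.938, 0.348, -0.001], [0.348, 0.938, 0.0], [0.001, -0.0, -1.0]]
ft_force: [1.0, -0.1, -5.0]
width: 0.04
gripper_force: 30.0
```

Run:
```python
from h import *
s=bot.sense();print(s["tcp_pos"],s["ft_force"])
c,im,dep=snap("wrist","w4.png");np.savez("w4.npz",im=im,dep=dep)
c2,im2,dep2=snap("top","t4.png");np.savez("t4.npz",im=im2,dep=dep2)
o=np.zeros((480,800,3),np.uint8);o[:,:400]=im[0:480,120:520];o[:,400:]=cv2.resize(im2[200:320,390:490],(400,480))
cv2.imwrite("pics/c4.png",o[...,::-1])
```

```text
[ 0.56913111 -0.23649623  0.08316583] [ 0.97252112 -0.08171148 -5.00253807]
```

View pics/c4.png

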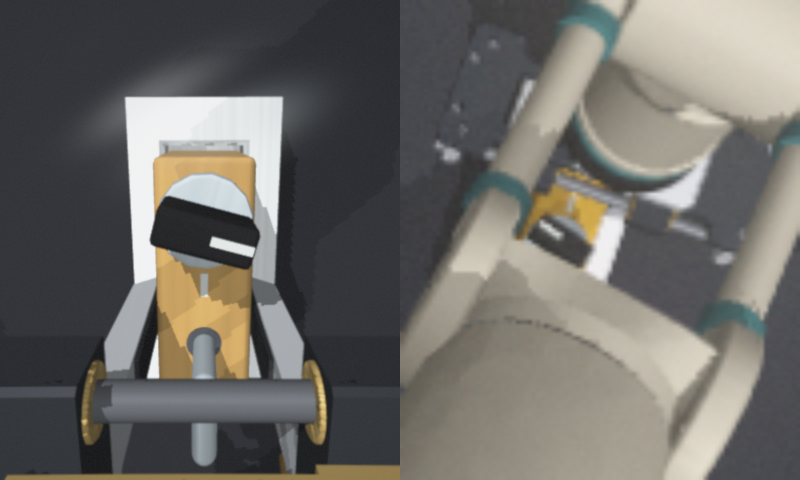

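The wrist crop shows the lock centred over the block, with the slot's end edge showing just beyond the lock's end (row ~141). A quick numeric check of the block's end and side edges in the tool frame follows.

Run:
```python
from h import *
Z=np.load("w4.npz");im,dep=Z["im"],Z["dep"];c=cam("wrist");s=bot.sense()
R=np.array(s["eef_rot"]);T=np.array(s["tcp_pos"])
g=cv2.cvtColor(im,cv2.COLOR_RGB2GRAY).astype(float)
tool=lambda uv,z:((onplane(c,uv,z)-T)@R)[:,:2]
# end edge: per column biggest gradient rows 80..115
E=[(u,80+np.argmax(np.diff(g[80:115,u]))+.5) for u in range(260,390,10)]
x=tool(E,.035);print("block end x",np.median(x[:,0]),x[[0,-1],0])
L=[(200+np.argmax(np.diff(g[r,200:270]))+.5,r) for r in range(110,240,10)]
Rr=[(370+np.argmin(np.diff(g[r,370:430]))+.5,r) for r in range(110,200,10)]
a,b=tool(L,.035)[:,1],tool(Rr,.035)[:,1];print("sides",np.median(a),np.median(b),a.round(4),b.round(4))
S=[(u,130+np.argmin(np.diff(g[130:150,u]))+.5) for u in range(285,365,10)]
print("slot end x",tool(S,.035)[:,0].round(4))
```

```text
block end x 0.09298863187080847 [0.09295181 0.09297272]
sides -0.041965620590650794 0.043114313979784456 [-0.042  -0.0422 -0.042  -0.0422 -0.042  -0.0422 -0.042  -0.0422 -0.0419
 -0.0422 -0.0419 -0.0422 -0.0419] [0.0431 0.0428 0.0431 0.0429 0.0431 0.0429 0.0431 0.0429 0.0431]
slot end x [0.0701 0.0707 0.0707 0.0707 0.0707 0.0707 0.0707 0.0691]
```

The alignment is within 0.5 mm, so I'll insert gently.

Emit:
{"api": "jog_arm", "payload": {"offsets": [{"d": [0, 0, 0.006], "jaw": 0.03}, {"d": [0, 0, 0.006], "jaw": 0.03}, {"d": [0, 0, 0.006], "jaw": 0.03}, {"d": [0, 0, 0.004], "jaw": 0.03}, {"jaw": 0.03}, {"jaw": 0.03}]}}

```text
time: 9.23
tcp_pos: [0.5668, -0.2356, 0.0621]
eef_rot: [[-0.938, 0.347, -0.005], [0.347, 0.938, 0.001], [0.005, -0.001, -1.0]]
ft_force: [-6.3, 1.6, 4.1]
width: 0.0402
gripper_force: 30.0
```

Emit:
{"api": "jog_arm", "payload": {"offsets": [{"d": [0, 0, 0.004], "jaw": 0.03}, {"d": [0, 0, 0.004], "jaw": 0.03}, {"d": [0, 0, 0.004], "jaw": 0.03}, {"d": [0, 0, 0.004], "jaw": 0.03}, {"jaw": 0.03}, {"jaw": 0.03}, {"jaw": 0.03}, {"jaw": 0.03}]}}

```text
time: 9.9
tcp_pos: [0.5722, -0.2377, 0.0498]
eef_rot: [[-0.938, 0.347, 0.006], [0.347, 0.938, -0.004], [-0.007, -0.001, -1.0]]
ft_force: [-1.9, 1.2, 15.0]
width: 0.0397
gripper_force: 30.0
```

Add to h.py:
```python
def topz(c,im,dep):
    P=cloud(c,dep);hsv=cv2.cvtColor(im,cv2.COLOR_RGB2HSV)
    s=bot.sense();R=np.array(s["eef_rot"]);T=np.array(s["tcp_pos"])
    m=(hsv[...,0]>6)&(hsv[...,0]<30)&(hsv[...,1]>90)&(hsv[...,2]>60);m[:100]=0;m[300:]=0;m[:,240:][:,160:]=0;m[:,:240]=0
    t=P[m];t=t[(t[:,2]>.055)&(t[:,2]<.1)]
    A=np.linalg.lstsq(np.c_[t[:,:2]-T[:2],np.ones(len(t))],t[:,2],rcond=None)[0]
    print("n",len(t),"slopes",A[:2],"slope along tool x,y",A[:2]@R[:2,:2],"z at tcp",A[2],"tcp z",T[2])
    q=(t-T)@R;print("end x",np.percentile(q[:,0],[98,99.5]),"y",np.percentile(q[:,1],[1,99]))
```

Run:
```python
from h import *
c,im,dep=snap("wrist","w5.png");np.savez("w5.npz",im=im,dep=dep);topz(c,im,dep)
s=bot.sense();print(s["tcp_pos"],s["ft_force"],s["wrist_torque"])
```

```text
n 7879 slopes [ 0.1237863  -0.04852802] slope along tool x,y [-0.13293087 -0.0025472 ] z at tcp 0.07887129032909576 tcp z 0.049836098056687844
end x [0.07238155 0.07275632] y [-0.01884707  0.01956196]
[ 0.57224754 -0.23764307  0.0498361 ] [-1.50908346 -0.30654325 14.4630484 ] [0.27016618 0.54996766 0.05203225]
```

View pics/w5.png

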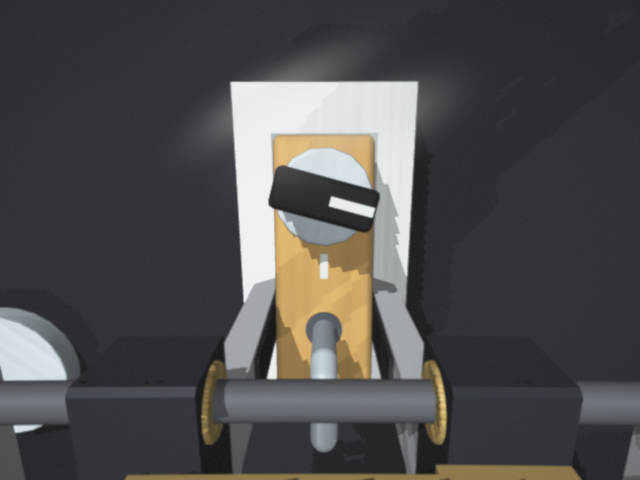

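The lock went in tilted by about 0.13 rad. The dial end is on the floor and the shackle end is already inside the slot, about 15 mm high, because the lock swivelled in the pads. I'll release so it drops flat.

Emit:
{"api": "jog_arm", "payload": {"offsets": [{"d": [0, 0, -0.003], "jaw": 0.044}, {"jaw": 0.05}, {"jaw": 0.055}, {"jaw": 0.055}, {"jaw": 0.055}, {"jaw": 0.055}]}}

```text
time: 10.45
tcp_pos: [0.5697, -0.2362, 0.048]
eef_rot: [[-0.938, 0.347, -0.001], [0.347, 0.938, 0.0], [0.001, 0.0, -1.0]]
ft_force: [-0.5, -0.4, -0.2]
width: 0.0551
gripper_force: 0.0
```

Run:
```python
from h import *
c,im,dep=snap("wrist","w6.png");np.savez("w6.npz",im=im,dep=dep);topz(c,im,dep)
s=bot.sense();print(s["tcp_pos"],s["ft_force"],s["wrist_torque"])
```

```text
n 5902 slopes [ 0.01593288 -0.00560204] slope along tool x,y [-0.01688666  0.00028286] z at tcp 0.07031611916440082 tcp z 0.04804808018994694
end x [0.06484533 0.06490994] y [-0.01927386  0.01902446]
[ 0.56969662 -0.23623309  0.04804808] [-0.33157433  0.18020361  0.06113058] [ 0.03720785 -0.12852604  0.02924915]
```

Emit:
{"api": "jog_arm", "payload": {"offsets": [{"d": [0, 0, -0.01], "jaw": 0.055}, {"d": [0, 0, -0.02], "jaw": 0.055}, {"d": [0, 0, -0.03], "jaw": 0.055}, {"d": [0, 0, -0.03], "jaw": 0.055}, {"d": [0, 0, -0.02], "jaw": 0.055}, {"d": [0, 0, -0.01], "jaw": 0.055}, {"jaw": 0.055}, {"jaw": 0.055}]}}

```text
time: 11.17
tcp_pos: [0.5696, -0.2362, 0.1684]
eef_rot: [[-0.938, 0.347, 0.0], [0.347, 0.938, -0.0], [-0.0, -0.0, -1.0]]
ft_force: [-0.4, -0.4, -0.2]
width: 0.0549
gripper_force: 0.0
```

Run:
```python
from h import *
c,im,dep=snap("wrist","w7.png");np.savez("w7.npz",im=im,dep=dep);topz(c,im,dep)
s=bot.sense();R=np.array(s["eef_rot"]);T=np.array(s["tcp_pos"]);print(T)
r=lockpose(c,im,dep,(100,330,240,400),.070)
P=cloud(c,dep);hsv=cv2.cvtColor(im,cv2.COLOR_RGB2HSV)
b=(hsv[...,2]<70)&(abs(P[...,2]-.1025)<.006)|((abs(P[...,2]-.1025)<.006)&(hsv[...,2]>200));b[:,:230]=0;b[:,420:]=0;b[:80]=0;b[300:]=0
k=np.argwhere(b)[:,::-1]
W=onplane(c,k,.1025)[:,:2]
rb=cv2.minAreaRect((W*1000).astype(np.float32));print("bar",len(k),rb)
w=(hsv[...,2]>180)&b
print("ptr",onplane(c,[np.argwhere(w)[:,::-1].mean(0)],.1025), w.sum())
```

```text
n 4848 slopes [ 0.00315709 -0.00266619] slope along tool x,y [-0.0038867 -0.0014033] z at tcp 0.07001050739012785 tcp z 0.16729416325472346
end x [0.06297807 0.06363735] y [-0.01935092  0.01876305]
[ 0.5690392  -0.23585702  0.16729416]
rect ((562.1338500976562, -233.60086059570312), (38.64411544799805, 113.34680938720703), 69.71465301513672) 5022 z 0.07003607704149106
bar 1319 ((557.9759521484375, -238.6268768310547), (32.89644241333008, 79.08436584472656), 57.993839263916016)
ptr [[ 0.56981428 -0.2336801   0.1025    ]] 342
```

View pics/w7.png

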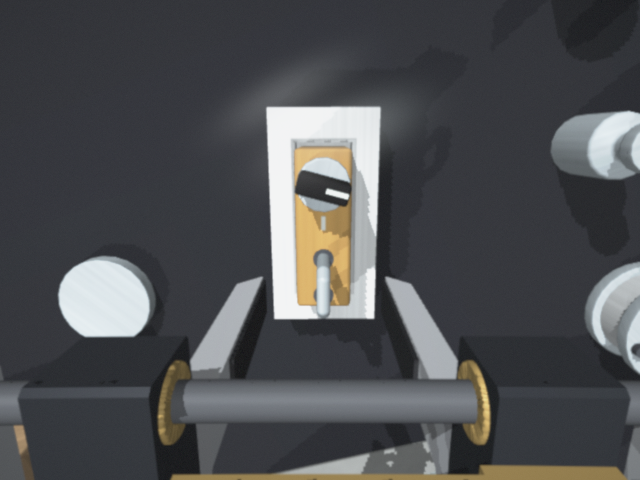

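The lock now sits flat in the slot with its top at z = 0.070. The dial is at (323,187) and the shackle top bar at about (322,295). The bar mask also caught the shackle, so I'll redo it around the dial only.

Create dial.py:
```python
import sys
from h import *
def meas(c,im,r0,r1,c0,c1,yaw=-.3526,z=.1025):
    hsv=cv2.cvtColor(im,cv2.COLOR_RGB2HSV)
    b=(hsv[...,2]<60);q=np.zeros_like(b);q[r0:r1,c0:c1]=1
    k=(b&q).astype(np.uint8);k=cv2.morphologyEx(k,cv2.MORPH_CLOSE,np.ones((11,11)))
    cs=max(cv2.findContours(k,0,2)[0],key=cv2.contourArea).reshape(-1,2)
    W=onplane(c,cs,z)[:,:2]*1000
    rb=cv2.minAreaRect(W.astype(np.float32));print("bar",rb)
    ang=np.radians(rb[2]+(90 if rb[1][0]<rb[1][1] else 0));
    f=np.zeros_like(k);cv2.fillPoly(f,[cs],1)
    w=(hsv[...,2]>170)&(f>0);pt=onplane(c,[np.argwhere(w)[:,::-1].mean(0)],z)[0,:2]*1000
    if (pt-rb[0])@[np.cos(ang),np.sin(ang)]<0: ang+=np.pi
    rel=(ang-yaw+np.pi)%(2*np.pi)-np.pi
    print("bar centre",rb[0],"world ang",ang,"rel lock",rel,"dial",1.46-rel)
    return np.array(rb[0])/1000,ang
```

Run:
```python
from dial import *
Z=np.load("w7.npz");im,dep=Z["im"],Z["dep"];c=cam("wrist");s=bot.sense()
C,a=meas(c,im,160,215,285,360)
R=np.array(s["eef_rot"]);T=np.array(s["tcp_pos"])
yaw=-.3526
for B in ([.5625,-.2326],[.5621,-.2336]): print("axis from centre",np.array(B)-.034*np.array([np.cos(yaw),np.sin(yaw)]))
g=cv2.cvtColor(im,cv2.COLOR_RGB2GRAY)
tool=lambda uv,z:((onplane(c,uv,z)-T)@R)[:,:2]
# dial disc circle centre on z=.0785
print("bar in tool",tool(proj(c,[*C,.1025]),.1025))
ty=np.arctan2(R[1,1],R[0,1]);print("turn",-(a-np.pi/2-ty))
```

```text
bar ((529.7495727539062, -221.04969787597656), (32.28061294555664, 14.022022247314453), 55.557769775390625)
bar centre (529.7495727539062, -221.04969787597656) world ang 0.9696660076455569 rel lock 1.322266007645557 dial 0.13773399235444295
axis from centre [ 0.53059175 -0.22085847]
axis from centre [ 0.53019175 -0.22185847]
bar in tool [[0.04184899 0.0002179 ]]
turn 1.817114090330386
```

Emit:
{"api": "jog_arm", "payload": {"offsets": [{"d": [0.0208, 0, 0], "jaw": 0.04}, {"d": [0.021, 0, 0], "jaw": 0.04}, {"yaw": 0.121, "jaw": 0.04}, {"yaw": 0.121, "jaw": 0.04}, {"yaw": 0.121, "jaw": 0.04}, {"yaw": 0.121, "jaw": 0.04}, {"yaw": 0.121, "jaw": 0.04}, {"yaw": 0.121, "jaw": 0.04}, {"yaw": 0.121, "jaw": 0.04}, {"yaw": 0.121, "jaw": 0.04}]}}

```text
time: 12.05
tcp_pos: [0.5294, -0.2211, 0.1662]
eef_rot: [[-0.24, 0.971, -0.004], [0.971, 0.24, 0.002], [0.003, -0.003, -1.0]]
ft_force: [-0.2, 0.2, -0.2]
width: 0.0403
gripper_force: 0.0
```

Emit:
{"api": "jog_arm", "payload": {"offsets": [{"yaw": 0.121, "jaw": 0.04}, {"yaw": 0.121, "jaw": 0.04}, {"yaw": 0.121, "jaw": 0.04}, {"yaw": 0.121, "jaw": 0.04}, {"yaw": 0.121, "jaw": 0.04}, {"yaw": 0.121, "jaw": 0.04}, {"yaw": 0.121, "jaw": 0.04}, {"jaw": 0.04}, {"jaw": 0.04}, {"jaw": 0.04}]}}

```text
time: 12.88
tcp_pos: [0.5301, -0.2215, 0.1673]
eef_rot: [[0.562, 0.827, -0.002], [0.827, -0.562, 0.001], [-0.0, -0.002, -1.0]]
ft_force: [-0.1, 0.1, 0.3]
width: 0.0396
gripper_force: 0.0
```

Run:
```python
from dial import *
s=bot.sense();print(s["q"],s["tcp_pos"],np.arctan2(s["eef_rot"][1][1],s["eef_rot"][0][1]))
c,im,dep=snap("wrist","w8.png");np.savez("w8.npz",im=im,dep=dep)
p=proj(c,[.530,-.2212,.1025])[0].astype(int);print(p)
C,a=meas(c,im,p[1]-35,p[1]+35,p[0]-35,p[0]+35)
print(totool(s,[*C,.082]),totool(s,[.530,-.2212,.082]))
```

```text
[-5.16831106e-01  2.99878089e-01  1.56721877e+00 -9.72684353e-05
  1.27664297e+00  7.96856341e-02] [ 0.53007996 -0.2214928   0.16734156] -0.596488720753998
[321 256]
bar ((533.48095703125, -219.80679321289062), (35.003318786621094, 11.248529434204102), 56.222835540771484)
bar centre (533.48095703125, -219.80679321289062) world ang 0.981273594993749 rel lock 1.333873594993749 dial 0.12612640500625094
[0.00332783 0.00204861 0.08533651] [ 2.19818824e-04 -4.86031329e-05  8.53418075e-02]
```

View pics/w8.png

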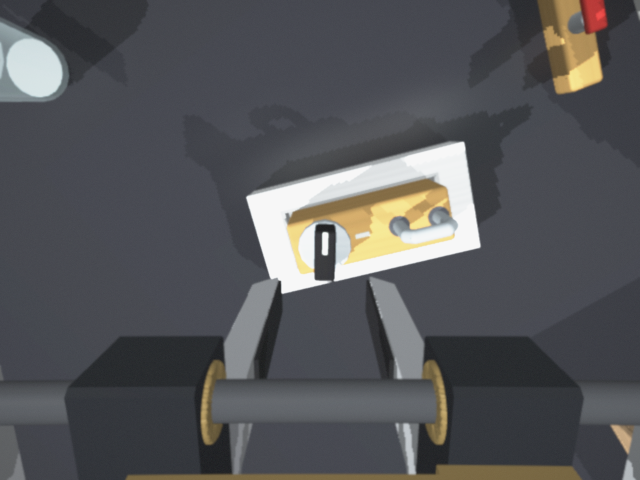

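The bar stands upright in the picture at (325,252), centred between the finger tips (about 279 and 370). I'll descend and close on it.

Emit:
{"api": "jog_arm", "payload": {"offsets": [{"d": [0.0005, 0.0007, 0.015], "jaw": 0.04}, {"d": [0, 0, 0.03], "jaw": 0.04}, {"d": [0, 0, 0.02], "jaw": 0.04}, {"d": [0, 0, 0.012], "jaw": 0.04}, {"d": [0, 0, 0.008], "jaw": 0.04}, {"jaw": 0.04}, {"jaw": 0.04}]}}

```text
time: 13.52
tcp_pos: [0.5316, -0.2219, 0.0835]
eef_rot: [[0.563, 0.826, -0.0], [0.826, -0.563, -0.0], [-0.0, -0.0, -1.0]]
ft_force: [0.5, -0.3, 0.1]
width: 0.0402
gripper_force: 0.0
```

Emit:
{"api": "jog_arm", "payload": {"offsets": [{"jaw": 0.02}, {"jaw": 0.01}, {"jaw": 0.01}, {"jaw": 0.01}, {"jaw": 0.01}, {"jaw": 0.01}]}}

```text
time: 14.02
tcp_pos: [0.5308, -0.2214, 0.0841]
eef_rot: [[0.564, 0.826, -0.001], [0.826, -0.564, 0.0], [-0.0, -0.001, -1.0]]
ft_force: [-3.3, 2.4, 6.0]
width: 0.0139
gripper_force: 30.0
```

Emit:
{"api": "jog_arm", "payload": {"offsets": [{"yaw": 0.08, "jaw": 0.01}, {"yaw": 0.11, "jaw": 0.01}, {"yaw": 0.11, "jaw": 0.01}, {"yaw": 0.11, "jaw": 0.01}, {"yaw": 0.11, "jaw": 0.01}, {"yaw": 0.11, "jaw": 0.01}, {"yaw": 0.11, "jaw": 0.01}, {"yaw": 0.11, "jaw": 0.01}, {"yaw": 0.11, "jaw": 0.01}, {"yaw": 0.11, "jaw": 0.01}, {"yaw": 0.11, "jaw": 0.01}, {"yaw": 0.11, "jaw": 0.01}]}}

```text
time: 15.02
tcp_pos: [0.5312, -0.2225, 0.0841]
eef_rot: [[0.948, -0.318, -0.0], [-0.318, -0.948, -0.002], [0.0, 0.002, -1.0]]
ft_force: [-2.8, -0.3, 4.6]
width: 0.0138
gripper_force: 30.0
```

Emit:
{"api": "jog_arm", "payload": {"offsets": [{"yaw": 0.04, "jaw": 0.01}, {"yaw": 0.02, "jaw": 0.01}, {"jaw": 0.01}, {"jaw": 0.01}, {"jaw": 0.01}, {"jaw": 0.01}]}}

```text
time: 15.52
tcp_pos: [0.5313, -0.2225, 0.0841]
eef_rot: [[0.93, -0.368, -0.0], [-0.368, -0.93, -0.002], [0.0, 0.002, -1.0]]
ft_force: [-2.9, -1.9, 5.6]
width: 0.0137
gripper_force: 30.0
```

Run:
```python
from h import *
s=bot.sense();R=np.array(s["eef_rot"]);y=np.arctan2(R[1,1],R[0,1]);print("yaw",y,"rel",y+np.pi/2+.3526,s["ft_force"],s["wrist_torque"],s["q"])
c,im,dep=snap("wrist","w9.png");np.savez("w9.npz",im=im,dep=dep);topz(c,im,dep);
c,im,dep=snap("side","s9.png")
```

```text
yaw -1.9478933418403774 rel -0.024497015045480852 [-2.87341611 -1.93924178  5.62251507] [-0.18554429  0.62846876  0.02599316] [-0.51643741  0.36905693  1.68651599 -0.00169408  1.0853489   1.43224554]
n 10025 slopes [ 0.00066246 -0.00117515] slope along tool x,y [0.0010486  0.00084867] z at tcp 0.06991975517130614 tcp z 0.0840910280925743
end x [0.08941026 0.09062046] y [-0.02080578  0.01800979]
```

View pics/w9.png

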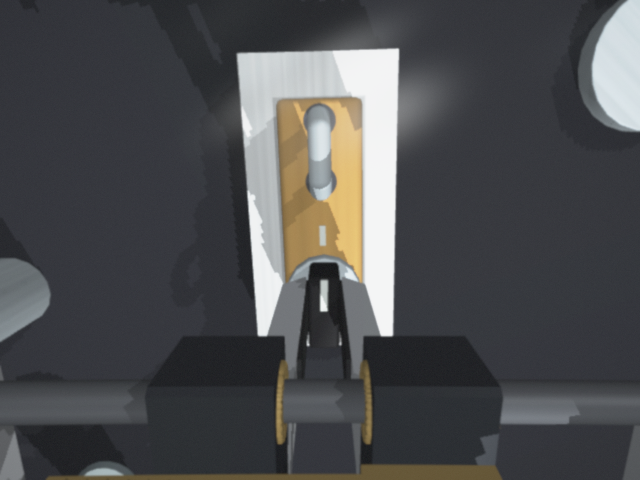

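The pointer at (323,295) now lines up with the index line at (322,236), and the lock top is still at 0.070. I'll open, rise and measure the shackle and dial.

Emit:
{"api": "jog_arm", "payload": {"offsets": [{"jaw": 0.03}, {"jaw": 0.05}, {"jaw": 0.05}, {"d": [0, 0, -0.01], "jaw": 0.05}, {"d": [0, 0, -0.025], "jaw": 0.05}, {"d": [0, 0, -0.025], "jaw": 0.05}, {"d": [0, 0, -0.01], "jaw": 0.05}, {"jaw": 0.05}, {"jaw": 0.05}]}}

```text
time: 16.37
tcp_pos: [0.5316, -0.2217, 0.1537]
eef_rot: [[0.929, -0.369, 0.001], [-0.369, -0.929, -0.0], [0.001, 0.0, -1.0]]
ft_force: [0.3, 0.6, -0.8]
width: 0.0502
gripper_force: 0.0
```

Run:
```python
from dial import *
s=bot.sense();R=np.array(s["eef_rot"]);T=np.array(s["tcp_pos"]);y=np.arctan2(R[1,1],R[0,1])
c,im,dep=snap("wrist","w10.png");np.savez("w10.npz",im=im,dep=dep);topz(c,im,dep)
P=cloud(c,dep);Q=(P-T)@R
m=(P[...,2]>.1)&(P[...,2]<.115)&(Q[...,0]>.03)&(Q[...,0]<.12)&(abs(Q[...,1])<.03)
q=Q[m];print("bow n",len(q),"x",np.percentile(q[:,0],[1,50,99]),"y",np.percentile(q[:,1],[1,50,99]),"z",P[m][:,2].max())
a=np.polyfit(q[:,0],q[:,1],1);print("bow ang rel tool",np.arctan(a[0]))
p=proj(c,T+R@[0,0,T[2]-.1025])[0];print(p,"yaw",y,T)
b=(abs(P[...,2]-.1025)<.006)&(np.hypot(Q[...,0]-.0,Q[...,1])<.022)
q=Q[b];print("bar n",len(q),q.mean(0)); 
if len(q)>50: rb=cv2.minAreaRect((q[:,:2]*1000).astype(np.float32));print(rb)
```

```text
n 6111 slopes [ 0.0018138  -0.00016443] slope along tool x,y [ 0.00174636 -0.00051685] z at tcp 0.06987397396513725 tcp z 0.15266220895422006
end x [0.09070412 0.09137748] y [-0.01970522  0.01944583]
bow n 1002 x [0.05051954 0.06846383 0.08489874] y [-0.00564962 -0.00123623  0.00321952] z 0.11069406310906212
bow ang rel tool -0.027405869328404428
[324.16347449 264.42353031] yaw -1.9488874295540852 [ 0.53164545 -0.22173476  0.15371021]
bar n 1237 [0.00117446 0.00050594 0.05142567]
((0.3628559112548828, 0.4537630081176758), (13.592958450317383, 33.63749694824219), 89.65380096435547)
```

View pics/w10.png

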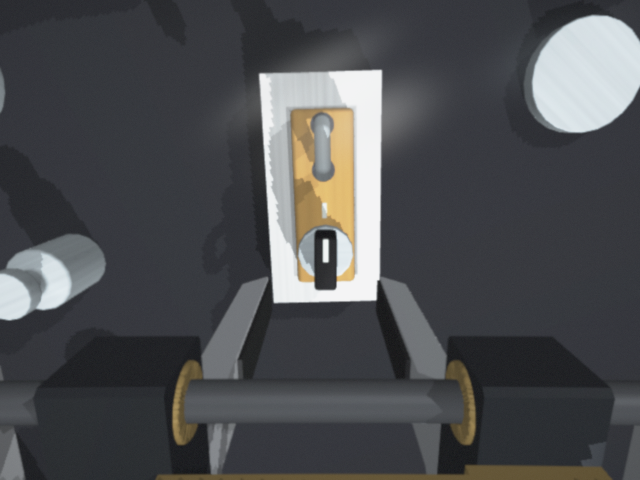

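The pointer is on the index (dial about 1.48). The bow is 68 mm ahead of the tool. I'll move over it, descend and grip.

Emit:
{"api": "jog_arm", "payload": {"offsets": [{"d": [0.015, 0, 0], "yaw": -0.027, "jaw": 0.05}, {"d": [0.03, 0, 0], "jaw": 0.05}, {"d": [0.023, -0.0005, 0], "jaw": 0.05}, {"d": [0, 0, 0.012], "jaw": 0.05}, {"d": [0, 0, 0.025], "jaw": 0.05}, {"d": [0, 0, 0.02], "jaw": 0.05}, {"d": [0, 0, 0.0115], "jaw": 0.05}, {"jaw": 0.05}, {"jaw": 0.05}]}}

```text
time: 17.17
tcp_pos: [0.5946, -0.2447, 0.0837]
eef_rot: [[0.939, -0.344, -0.002], [-0.344, -0.939, 0.001], [-0.003, -0.0, -1.0]]
ft_force: [0.7, -0.3, 0.5]
width: 0.0499
gripper_force: 0.0
```

Emit:
{"api": "jog_arm", "payload": {"offsets": [{"jaw": 0.02}, {"jaw": 0.003}, {"jaw": 0.003}, {"jaw": 0.003}, {"jaw": 0.003}, {"jaw": 0.003}, {"jaw": 0.003}, {"jaw": 0.003}]}}

```text
time: 17.83
tcp_pos: [0.5954, -0.2455, 0.0853]
eef_rot: [[0.939, -0.344, 0.0], [-0.344, -0.939, -0.001], [0.0, 0.001, -1.0]]
ft_force: [-0.2, -1.2, 1.6]
width: 0.0081
gripper_force: 30.0
```

Emit:
{"api": "jog_arm", "payload": {"offsets": [{"d": [0, 0, -0.003], "jaw": 0.003}, {"d": [0, 0, -0.003], "jaw": 0.003}, {"d": [0, 0, -0.003], "jaw": 0.003}, {"d": [0, 0, -0.003], "jaw": 0.003}, {"d": [0, 0, -0.003], "jaw": 0.003}, {"d": [0, 0, -0.003], "jaw": 0.003}, {"d": [0, 0, -0.002], "jaw": 0.003}, {"jaw": 0.003}, {"jaw": 0.003}, {"jaw": 0.003}]}}

```text
time: 18.67
tcp_pos: [0.5955, -0.2451, 0.1053]
eef_rot: [[0.939, -0.344, 0.0], [-0.344, -0.939, -0.0], [0.0, 0.0, -1.0]]
ft_force: [-1.0, -0.8, 0.8]
width: 0.008
gripper_force: 30.0
```

Run:
```python
from h import *
s=bot.sense();R=np.array(s["eef_rot"]);T=np.array(s["tcp_pos"])
c,im,dep=snap("wrist");cv2.imwrite("pics/w11.png",im[...,::-1])
c,im,dep=snap("side","s11.png")
P=cloud(c,dep);hsv=cv2.cvtColor(im,cv2.COLOR_RGB2HSV)
m=(hsv[...,0]>6)&(hsv[...,0]<30)&(hsv[...,1]>90)&(np.hypot(P[...,0]-.562,P[...,1]+.233)<.07)
print(T,s["ft_force"],m.sum(),np.percentile(P[m][:,2],[10,50,90,98]) if m.any() else "")
```

```text
[ 0.5954579  -0.24513083  0.10526517] [-0.99485934 -0.81708807  0.76376148] 0
```

The shackle rose 20 mm with almost no load (0.8 N, while the lock weighs about 4.7 N), so it is open and the lock is still seated. Lift next.

Emit:
{"api": "jog_arm", "payload": {"offsets": [{"d": [0, 0, -0.003], "jaw": 0.003}, {"d": [0, 0, -0.003], "jaw": 0.003}, {"d": [0, 0, -0.004], "jaw": 0.003}, {"d": [0, 0, -0.006], "jaw": 0.003}, {"d": [0, 0, -0.008], "jaw": 0.003}, {"d": [0, 0, -0.01], "jaw": 0.003}, {"d": [0, 0, -0.01], "jaw": 0.003}, {"d": [0, 0, -0.015], "jaw": 0.003}, {"d": [0, 0, -0.02], "jaw": 0.003}, {"d": [0, 0, -0.02], "jaw": 0.003}, {"d": [0, 0, -0.02], "jaw": 0.003}, {"d": [0, 0, -0.02], "jaw": 0.003}]}}

```text
time: 19.77
tcp_pos: [0.5955, -0.2451, 0.2463]
eef_rot: [[0.939, -0.344, 0.002], [-0.344, -0.939, -0.001], [0.002, 0.0, -1.0]]
ft_force: [0.8, -0.4, -5.0]
width: 0.0081
gripper_force: 30.0
```

Emit:
{"api": "jog_arm", "payload": {"offsets": [{"d": [0, 0, -0.02], "jaw": 0.003}, {"d": [0, 0, -0.02], "jaw": 0.003}, {"d": [0, 0, -0.015], "jaw": 0.003}, {"d": [0, 0, -0.01], "jaw": 0.003}, {"d": [0, 0, -0.005], "jaw": 0.003}, {"jaw": 0.003}, {"jaw": 0.003}, {"jaw": 0.003}, {"jaw": 0.003}, {"jaw": 0.003}, {"jaw": 0.003}, {"jaw": 0.003}]}}

```text
time: 20.77
tcp_pos: [0.5953, -0.245, 0.3135]
eef_rot: [[0.939, -0.344, -0.001], [-0.344, -0.939, 0.0], [-0.001, -0.0, -1.0]]
ft_force: [0.5, 0.3, -5.0]
width: 0.0078
gripper_force: 30.0
```

Run:
```python
from h import *
s=bot.sense();R=np.array(s["eef_rot"]);T=np.array(s["tcp_pos"])
c,im,dep=snap("wrist");np.savez("w12.npz",im=im,dep=dep)
c2,im2,dep2=snap("side")
o=np.zeros((480,800,3),np.uint8);o[:,:400]=im[:,120:520];
p=proj(c2,T)[0].astype(int);print(p,T,s["ft_force"],s["width"])
x0=int(np.clip(p[0]-100,0,440));y0=int(np.clip(p[1]-120,0,240));o[:,400:]=cv2.resize(im2[y0:y0+240,x0:x0+200],(400,480))
cv2.imwrite("pics/c12.png",o[...,::-1])
P=cloud(c,dep);Q=(P-T)@R;hsv=cv2.cvtColor(im,cv2.COLOR_RGB2HSV)
m=(hsv[...,0]>6)&(hsv[...,0]<30)&(hsv[...,1]>90)&(Q[...,2]>-.02)&(Q[...,2]<.08)&(abs(Q[...,1])<.03)&(abs(Q[...,0])<.12)
q=Q[m];print(m.sum(),np.percentile(q[:,2],[5,50,95]),np.percentile(q[:,0],[2,98]))
a=np.polyfit(q[:,0],q[:,2],1);print("tilt slope",a)
```

```text
[404 118] [ 0.59527739 -0.24502771  0.31352531] [ 0.4871034   0.28694469 -5.00785348] 0.007810191197238242
3585 [0.03609854 0.03755249 0.07074251] [-0.00506278  0.02659239]
tilt slope [0.40015465 0.03683891]
```

View pics/c12.png

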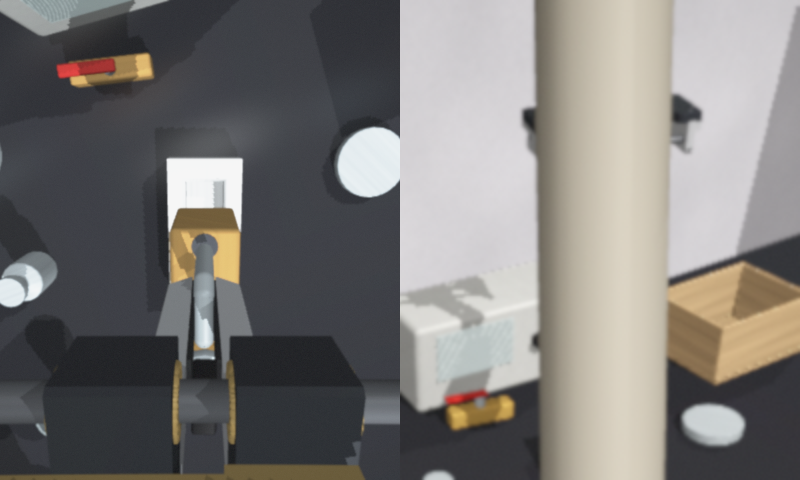

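The lock hangs level from the shackle (5.0 N on the wrist) at the right distance for an open shackle. Its underside is about 0.21 m above the bench and the slot is empty. Handing in.

Run:
```python
from h import *
Z=np.load("w12.npz");im,dep=Z["im"],Z["dep"];c=cam("wrist");s=bot.sense();R=np.array(s["eef_rot"]);T=np.array(s["tcp_pos"])
Q=(cloud(c,dep)-T)@R;hsv=cv2.cvtColor(im,cv2.COLOR_RGB2HSV)
m=(hsv[...,0]>6)&(hsv[...,0]<30)&(hsv[...,1]>90)&(abs(Q[...,2]-.037)<.006)&(abs(Q[...,1])<.022)&(Q[...,0]>-.02)&(Q[...,0]<.024)
q=Q[m];k=np.polyfit(q[:,0],q[:,2],1);print("tilt",k,"time",s["time"])
if abs(k[0])<.2: print(bot.close_job())
```

```text
tilt [-0.02751614  0.0374406 ] time 20.8667
the job is handed in; nothing more can be done
None
```

I handed the job in at about 20.9 s. The lock was seated in the slot, its dial turned to the second click and the shackle pulled open. It now hangs by the open shackle, level to about 0.03 rad and roughly 0.21 m above the bench, and I saw no bystander disturbed. The hand-in call gave no verdict.

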